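Turn the snack dish to the guest's cup

TASK

Pick up the blue snack dish by the wooden grip of its arched handle and lift it straight up, about 8 cm above its cork stand. Then, in the air and over the stand, turn it a quarter turn so that its yellow serving lip points at the cup (not at the spice jar), keeping the dish level and the loose cherry tomato in the middle all the way. Finish still holding the dish there, steady, and leave everything else where it is.

Things in the scene. Friction and masses are not known exactly. Their poses are not given: they have to be found in the camera images.
- dish: Loose blue round dish, 146 mm across, 29 mm high, 0.3 kg, on the stand. Origin: centre of underside; z up; x points to the yellow lip, a tongue on the rim ending 104 mm from the middle; it points roughly to the robot at first. Its floor is a shallow cone (7 degrees), so a ball rests in the middle if level. Steel arch handle in the dish's y-z plane, feet at y = +-70 mm, top 121 mm above the underside.
- dish_grip (a point): Middle of the wooden grip at the top of the arch, 112 mm above the dish's underside on its vertical axis: a bar 62 mm long along the dish's y, 16 mm wide along its x and 18 mm tall; pinch it across its 16 mm width from above. Free space below it down to the tomato, about 60 mm. Axes as the dish.
- dish_middle (a point): Point on the dish's axis 25 mm above its underside, where the tomato's centre is when it rests in the middle.
- tomato_center (a point): Centre of the red cherry tomato, a loose ball 30 mm across with a small green star on it, about 16 g, lying in the dish. Its axes turn as it rolls.
- stand: Fixed round cork stand, 136 mm across, 8 mm thick; origin: centre of its underside, on the worktop.
- mug: The guest's cup: white outside, red-brown inside, 51 mm high, with a handle (62 x 92 mm over all), about 190 mm from the stand to one side of it, left or right as seen from the robot; origin: middle of its underside (of cup with handle). The lip must point at it.
- jar: Spice jar with a red cap, 45 mm across, 106 mm high, about 190 mm from the stand on the side opposite the cup; origin: centre of its underside. Leave alone.
- egg_box: Grey egg box with blue label, 106 x 155 x 72 mm, behind at the right; origin: centre of its underside. Leave alone.
- wooden_spoon: Wooden spoon, 297 mm long, lying behind the stand; origin: centre of its underside. Leave alone.
Things that resemble listed ones, but are neither listed nor needed, are in the scene too. Several things have the shape of the stand; the one meant has the colours described above.

How it is judged (in metres and radians):
On the way, in this order (a step that is already met when the one before it is completed fails the run):
1. the dish is lifted clear above its stand, level, with the tomato in the middle (z of dish in the frame of stand between 0.05 and 0.19 m and horizontal distance between dish and stand below 0.05 m and angle between dish's own z axis and vertical below 0.09 rad and contact force between the fingers and dish above 1 N and distance between tomato_center and dish_middle below 0.02 m), for 0.2 s.
2. held over the stand, the lip is turned to the cup (all of step 1 and x of mug in the frame of dish above 0.09 m and y of mug in the frame of dish between -0.04 and 0.04 m), for 0.2 s.
At the end, for the whole second after the job is handed in: Gripper holds the dish still, 42 to 182 mm clear of the stand, within 50 mm of straight above it, level within 5 degrees; cup ahead of the lip, within 40 mm of its centre line; tomato within 12 mm of the dish's middle; nothing else moved over 20 mm (z of dish in the frame of stand between 0.05 and 0.19 m and horizontal distance between dish and stand below 0.05 m and angle between dish's own z axis and vertical below 0.09 rad and contact force between the fingers and dish above 1 N and x of mug in the frame of dish above 0.09 m and y of mug in the frame of dish between -0.04 and 0.04 m and distance between tomato_center and dish_middle below 0.012 m and linear speed of dish below 0.03 m/s and angular speed of dish below 0.15 rad/s and distance of each of mug, jar, egg_box, wooden_spoon from where it was at the start of the episode below 0.02 m); the arm keeps its last pose, push and grip.
It fails at once if the tomato rolls more than 30 mm from the middle of the dish (not (distance between tomato_center and dish_middle below 0.03 m)).
It fails at once if the dish tips by more than 14 degrees (angle between dish's own z axis and vertical above 0.25 rad).
It fails at once if a bystander (cup, jar, egg box, spoon) is moved by more than 20 mm (distance of any of mug, jar, egg_box, wooden_spoon from where it was at the start of the episode above 0.02 m).
It also fails if it takes over 38 s, if anything falls off the work surface, if the arm or the gripper's body presses on something with over 40 N, if the wrist force passes 120 N, or if a joint passes its speed limit or range.

ROBOT

A 6-joint arm with a two-finger parallel gripper is mounted at the origin on a cart in front of the work surface, level with it; the furniture and walls round the work are solid. World frame = base frame: x ahead of the robot, y to its left, z up, the work surface at z = 0. Lengths are in mm, angles in degrees, forces in N, time in s.
With the tool pointing down it reaches from about 325 to 900 mm from the base axis. Payload 3.5 kg.
Tool frame: the origin (TCP) lies midway between the tips of the shut fingers; the grasp point (between the pads) lies ctrl.hold_point_z behind it (ctrl.hold_point_z is the distance from the TCP to the grasp point, in mm); z points along the fingers, y is the line along which they close (so a half turn about z gives the same grasp; the last joint's range is limited). The gripper opens to 85 mm and grips with 20 to 120 N. Pads are 22 mm wide; open, the fingers measure 114 mm over their backs; the gripper's body (76 mm by 85 mm) begins 54 mm behind the grasp point. The pads swing forward as they close: fully open they stand 13 mm farther back than shut.
Start: joints at [-69.695, 15.837, -1.513, 72.651, 0, 84.076], TCP at [276.223, -560.645, 231.313] pointing down, gripper open.
Joint ranges: [-178.77, 178.77], [-48.84, 107.48], [-61.69, 71.31], [-111.58, 123.2], [-90, 87.43], [-180, 180]. Speed limits (degrees/s): [147.25, 147.25, 180, 180, 180, 180].

INTERFACE

Orientations are given as [roll, pitch, yaw] about the fixed x, y, z axes, in that order (R = Rz(yaw) Ry(pitch) Rx(roll)).
In Python, from cell import ctrl gives the robot as it stands. The module is installed in compiled form; this text tells all that it offers.
- The arm moves only by the shell command python3 -m jog 'ROWS' [FORCE]. ROWS is a JSON object of lists of equal length, an entry for each row: "slide": the shift along the tool's x, y, z in units of 0.4 m (1.0 is 0.4 m), a list of three; "rot": the turn, a rotation vector about the tool's x, y, z in units of 0.5 rad (1.0 is 0.5 rad), a list of three; "grip": the closure, from -1 (fully open) to 1 (shut). A call has 1 to 20 rows; each row is the pose to reach, as a shift and turn from the pose commanded when the call began, along the tool's axes at that moment; what a row does not reach only later rows make up. A row lasts 1/10 s, in which the tool goes at most 50 mm and 8.59 degrees, less where a joint would pass 70% of its speed; a pose out of reach is approached as far as the arm can. A call with a number of a shift or a turn outside -1 to 1 is refused whole. A call with a gripper value outside its range is refused whole. The fingers move at their own pace and stop on an object; FORCE is the grip in N (left out, the last holds). Time passes only in rows, so rows that repeat a pose let the fingers close. It gives the time, the measured TCP pose, the force, the opening and the grip force at its end, in the units of the state.
- ctrl.read_state(): the state, without advancing time (a new reading comes with each control period).
- ctrl.snapshot(name): name is "side" or "top"; returns the picture (420x560x3 uint8, red, green, blue); there is no depth.
- ctrl.camera_info(name): a dict with "fx", "fy", "cx", "cy" (pixels), "R" (3x3) and "t" (3): a world point X has camera coordinates R X + t. Camera axes: x right, y down, z forward; pixel columns grow to the right and rows downward; lengths in mm; the calibration is good to about 2 mm. A picture is of the moment at which its call begins. camera_info takes no time and is no camera call.
- ctrl.finish_job(): hands the job in; it is judged then, once.
The state is a dict: "clock": time; "q": joint angles; "joint_velocities": joint speeds; "joint_efforts": joint torques, N m; "eef_pos": TCP position; "orientation": TCP orientation; "wrist_force": force on the tool from outside, world axes, zero at the start; "wrist_torque": the same for the moment, N m; "grip_width": finger opening in mm; "finger_force": force on a finger pad.
Only numpy, scipy, OpenCV 4.12 (cv2) and the standard library are available. Lean on these libraries where they do the work, as an engineer would, in place of code of your own. Each camera call takes 0.05 s, during which the arm holds its last target. There are 200 camera calls.

## Working session

There is one attempt and no reset: what is moved stays moved. The work goes in short steps, Python scripts to look and compute and a shell command to move; the robot and the scene stay as the last step left them, time stands still between calls to the robot, and variables do not carry over. Pictures are saved under pics/ and viewed, at most 10 in all, crops included, and the job is handed in when it is done.

```bash
mkdir -p pics
python3 - <<'E'
from cell import ctrl
import cv2
for n in("top","side"):
    cv2.imwrite(f"pics/{n}0.png",ctrl.snapshot(n)[:,:,::-1]); c=ctrl.camera_info(n); print(n,c)
s=ctrl.read_state(); print(s["eef_pos"],s["orientation"],s["clock"],s["grip_width"],ctrl.hold_point_z)
E
```

```text
top {'fx': 446.50809828297537, 'fy': 446.50809828297537, 'cx': 271.50430622570633, 'cy': 214.00795048168038, 'R': array([[ 0.02774737, -0.99952436,  0.01345883],
       [-0.9959542 , -0.02879447, -0.08512407],
       [ 0.08547112, -0.01104241, -0.99627945]]), 't': array([-98.98057662, 571.97898005, 975.01474378])}
side {'fx': 485.30924256058546, 'fy': 485.30924256058546, 'cx': 274.5156741727784, 'cy': 202.41396415474608, 'R': array([[ 0.9835821 , -0.18040701, -0.00442398],
       [-0.12919708, -0.6868457 , -0.71522801],
       [ 0.12599355,  0.70405703, -0.69887719]]), 't': array([-564.01051835,  107.82814547, 1039.59638088])}
[ 275.99307998 -559.99876611  230.27803356] [-1.79887167e+02 -1.19241168e-02  2.62299907e+01] 0.1 85.23313322281423 18.700000000000003
```

View pics/top0.png

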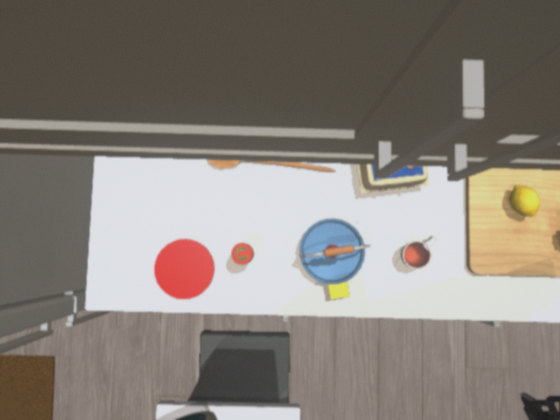

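View pics/side0.png

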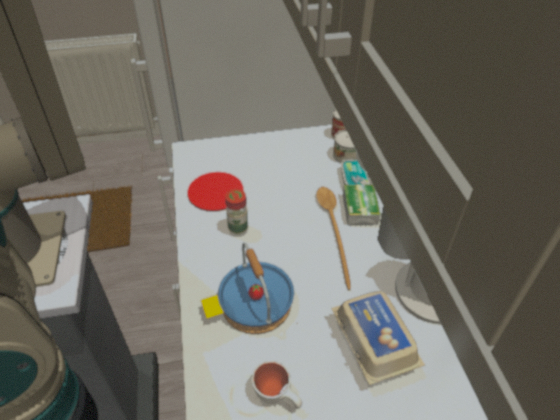

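The top view shows the blue dish at (332,251), its grip at about (340,251), and the lip at (339,290) pointing to the robot. The cup is at (416,256), on the robot's right. The jar is at (242,253), on the left. In the side view the grip is at (255,262), the tomato at (257,292), the cup at (270,380) and the jar at (236,212). Two round things have the stand's shape: the red disc at (184,268) top and the cork under the dish. The dish's cork stand fits the description. I'll enlarge both views to confirm.

Run:
```python
import cv2,numpy as np
a=cv2.imread("pics/top0.png")[205:305,290:440]; b=cv2.imread("pics/side0.png")[235:410,190:310]
a=cv2.resize(a,None,fx=5,fy=5,interpolation=cv2.INTER_CUBIC); b=cv2.resize(b,None,fx=3.4,fy=3.4,interpolation=cv2.INTER_CUBIC)
cv2.imwrite("pics/c1.png",a);cv2.imwrite("pics/c2.png",b)
```

```text
(no output)
```

View pics/c1.png

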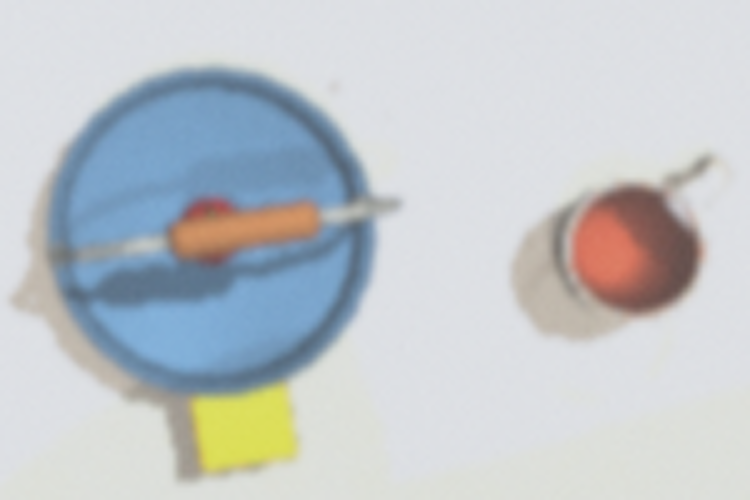

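View pics/c2.png

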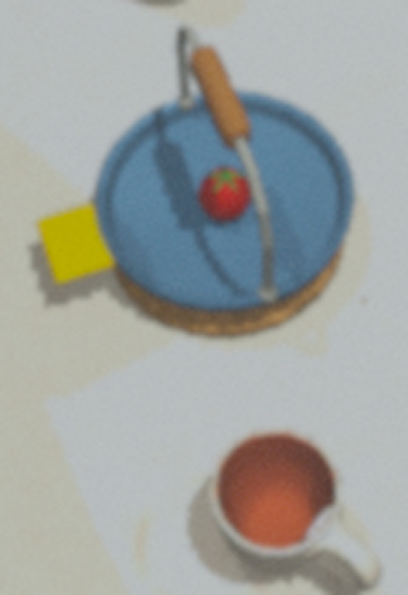

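The crops confirm it: a cork-brown disc lies under the blue dish, the yellow lip ends at top (340,298), and the grip runs from (324.4,253) to (353.6,248.4). The white cup with the red-brown inside has its rim at (416.8,255) and its handle end at (433,237).

```bash
cat > h.py <<'E'
from cell import ctrl
import numpy as np
from scipy.spatial.transform import Rotation as Ro
def ray(n,u,v,z):
    c=ctrl.camera_info(n);R=np.array(c["R"]);t=np.array(c["t"])
    o=-R.T@t;d=R.T@np.array([(u-c["cx"])/c["fx"],(v-c["cy"])/c["fy"],1]);return o+d*(z-o[2])/d[2]
E
python3 - <<'E'
from h import *
p=lambda l,*a:print(l,ray(*a).round(1))
p("dish rim c","top",332.2,251.2,37);p("dish side","side",190+225/3.4,235+198/3.4,37)
e1=ray("top",324.4,253,122);e2=ray("top",353.6,248.4,122);print("grip",e1,e2,np.linalg.norm(e1-e2))
d=e1-e2; print("grip dir deg",np.degrees(np.arctan2(d[1],d[0])))
f1=ray("side",190+203/3.4,235+50/3.4,120);f2=ray("side",190+237/3.4,235+138/3.4,120);print("side",f1,f2,np.linalg.norm(f1-f2),np.degrees(np.arctan2(*(f1-f2)[[1,0]])))
p("lip","top",340,298.5,34)
p("cup","top",416.8,255,51);p("cup side","side",271.5,379.1,51);p("handle","top",433,237,35);p("handle side","side",299.4,405,30);p("jar","top",242,253,106)
s=ctrl.read_state();R=Ro.from_euler("xyz",s["orientation"],degrees=True)
print(R.as_matrix().round(3),s["eef_pos"])
E
```

```text
dish rim c [ 495.3 -218.5   37. ]
dish side [ 497.  -225.1   37. ]
grip [ 490.67766773 -190.13741419  122.        ] [ 501.53696896 -248.84755422  122.        ] 59.705987686130506
grip dir deg 100.47926043872891
side [ 493.65938258 -186.60657803  120.        ] [ 502.30364954 -247.84482662  120.        ] 61.84534292477973 98.03467150684372
lip [ 392.6 -237.7   34. ]
cup [ 492.1 -400.7   51. ]
cup side [ 494.7 -403.7   51. ]
handle [ 532.9 -442.2   35. ]
handle side [ 532.4 -444.2   30. ]
jar [486.  -23.9 106. ]
[[ 0.897  0.442 -0.001]
 [ 0.442 -0.897  0.002]
 [ 0.    -0.002 -1.   ]] [ 275.99307998 -559.99876611  230.27803356]
```

```bash
python3 -m jog '{"slide":[[0.2,-0.12,0],[0.4,-0.24,0],[0.6,-0.36,0],[0.7,-0.42,0.03],[0.8,-0.48,0.06],[0.873,-0.523,0.1],[0.873,-0.523,0.1],[0.873,-0.523,0.1],[0.873,-0.523,0.1],[0.873,-0.523,0.1],[0.873,-0.523,0.1],[0.873,-0.523,0.1]],"rot":[[0,0,-0.2],[0,0,-0.4],[0,0,-0.6],[0,0,-0.8],[0,0,-1],[0,0,-1],[0,0,-1],[0,0,-1],[0,0,-1],[0,0,-1],[0,0,-1],[0,0,-1]],"grip":[-1,-1,-1,-1,-1,-1,-1,-1,-1,-1,-1,-1]}' 30
python3 -m jog '{"slide":[[0,0,0],[0,0,0],[0,0,0],[0,0,0],[0,0,0]],"rot":[[0,0,-0.25],[0,0,-0.5],[0,0,-0.75],[0,0,-1],[0,0,-1]],"grip":[-1,-1,-1,-1,-1]}'
python3 -m jog '{"slide":[[0,0,0],[0,0,0],[0,0,0],[0,0,0]],"rot":[[0,0,-0.25],[0,0,-0.562],[0,0,-0.562],[0,0,-0.562]],"grip":[-1,-1,-1,-1]}'
python3 - <<'E'
from h import *
import cv2
a=ctrl.snapshot("side")[:,:,::-1];cv2.imwrite("pics/s1.png",cv2.resize(a[170:360,150:350],None,fx=3,fy=3,interpolation=cv2.INTER_CUBIC))
s=ctrl.read_state();print({k:np.round(s[k],2) for k in s})
E
```

```text
clock: 1.3
eef_pos: [496.6, -220.1, 191.7]
orientation: [180.0, 0.0, 54.8]
wrist_force: [0.2, -0.0, 0.0]
grip_width: 85.5
finger_force: 0.0
clock: 1.8
eef_pos: [496.5, -220.3, 191.8]
orientation: [180.0, 0.0, 83.4]
wrist_force: [-0.6, 0.4, 0.8]
grip_width: 85.2
finger_force: 0.0
clock: 2.2
eef_pos: [496.8, -219.4, 191.5]
orientation: [180.0, 0.0, 99.3]
wrist_force: [-0.9, -0.6, -0.7]
grip_width: 85.3
finger_force: 0.0
{'clock': np.float64(2.25), 'q': array([-30.63,   8.98, -15.04,  65.97,  -0.  ,  50.01]), 'joint_velocities': array([ 0.29,  0.02,  0.05, -0.12,  0.05, -0.73]), 'joint_efforts': array([-6.000e-02, -3.699e+01,  2.840e+01, -0.000e+00, -0.000e+00,
        1.000e-02]), 'eef_pos': array([ 496.85, -219.2 ,  191.45]), 'orientation': array([1.7999e+02, 1.0000e-02, 9.9360e+01]), 'wrist_force': array([ 0.45, -0.44,  0.35]), 'wrist_torque': array([ 0.  , -0.05,  0.06]), 'finger_force': np.float64(0.0), 'grip_width': np.float64(85.47)}
```

View pics/s1.png

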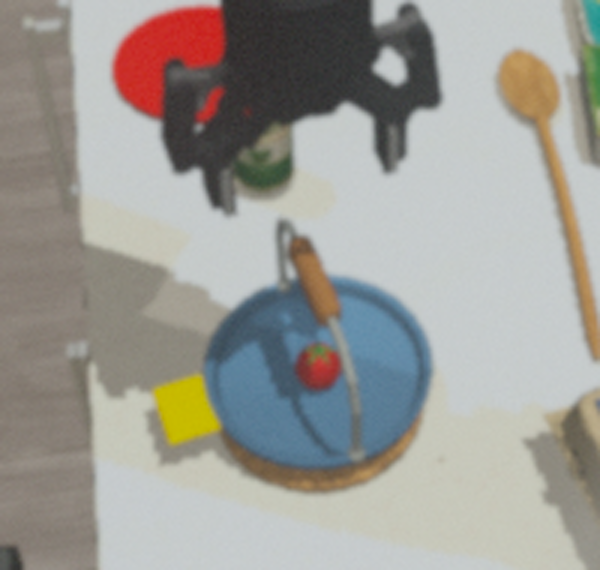

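The gripper hangs above the dish with its fingers (tips at (225,205) and (392,165) in the crop) either side of the grip at (316,278), and the tomato is in the middle at (318,367). I'll lower it straight down around the grip.

```bash
python3 -m jog '{"slide":[[0,0,0.04],[0,0,0.08],[0,0,0.12],[0,0,0.16],[0,0,0.19],[0,0,0.21],[0,0,0.227],[0,0,0.227],[0,0,0.227]],"rot":[[0,0,0],[0,0,0],[0,0,0],[0,0,0],[0,0,0],[0,0,0],[0,0,0],[0,0,0],[0,0,0]],"grip":[-1,-1,-1,-1,-1,-1,-1,-1,-1]}' 30
python3 - <<'E'
from h import *
import cv2
a=ctrl.snapshot("side")[:,:,::-1];cv2.imwrite("pics/s2.png",cv2.resize(a[200:340,190:330],None,fx=4,fy=4,interpolation=cv2.INTER_CUBIC))
E
```

```text
clock: 3.15
eef_pos: [497.3, -218.8, 100.9]
orientation: [180.0, 0.0, 99.6]
wrist_force: [0.3, -0.0, 0.5]
grip_width: 85.3
finger_force: 0.0
```

View pics/s2.png

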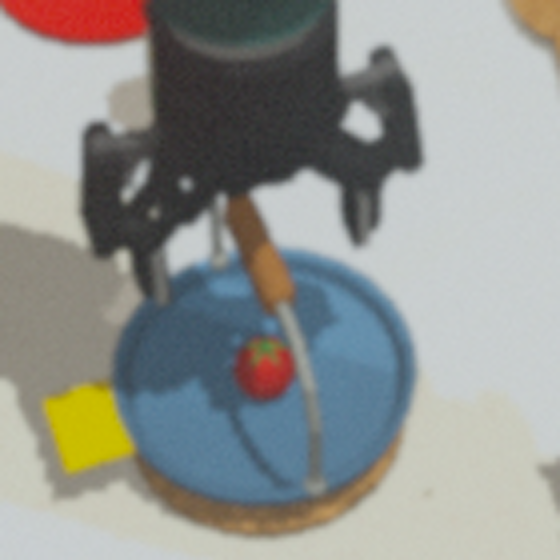

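The fingers straddle the grip evenly: the tips are at (160,300) and (362,240), the grip centre is about (258,258), and the tomato is in the middle. I'll close slowly.

```bash
python3 -m jog '{"slide":[[0,0,0],[0,0,0],[0,0,0],[0,0,0],[0,0,0],[0,0,0],[0,0,0],[0,0,0],[0,0,0],[0,0,0]],"rot":[[0,0,0],[0,0,0],[0,0,0],[0,0,0],[0,0,0],[0,0,0],[0,0,0],[0,0,0],[0,0,0],[0,0,0]],"grip":[-0.4,0.1,0.3,0.4,0.43,0.46,0.48,0.48,0.48,0.48]}' 25
python3 -m jog '{"slide":[[0,0,0],[0,0,0],[0,0,0],[0,0,0],[0,0,0],[0,0,0],[0,0,0],[0,0,0],[0,0,0],[0,0,0]],"rot":[[0,0,0],[0,0,0],[0,0,0],[0,0,0],[0,0,0],[0,0,0],[0,0,0],[0,0,0],[0,0,0],[0,0,0]],"grip":[0.5,0.52,0.54,0.56,0.58,0.6,0.62,0.64,0.66,0.68]}'
python3 -m jog '{"slide":[[0,0,0],[0,0,0],[0,0,0],[0,0,0],[0,0,0]],"rot":[[0,0,0],[0,0,0],[0,0,0],[0,0,0],[0,0,0]],"grip":[0.75,0.85,1,1,1]}' 40
python3 - <<'E'
from h import *
import cv2
a=ctrl.snapshot("side")[:,:,::-1];cv2.imwrite("pics/s3.png",cv2.resize(a[200:340,190:330],None,fx=4,fy=4,interpolation=cv2.INTER_CUBIC))
s=ctrl.read_state();print(s["wrist_force"],s["wrist_torque"])
E
```

```text
clock: 4.2
eef_pos: [497.0, -218.6, 100.5]
orientation: [-180.0, -0.0, 99.6]
wrist_force: [-0.1, -0.7, 0.5]
grip_width: 22.0
finger_force: 0.0
clock: 5.2
eef_pos: [497.3, -218.7, 100.7]
orientation: [180.0, 0.0, 99.6]
wrist_force: [0.1, 0.4, 0.8]
grip_width: 15.5
finger_force: 25.0
clock: 5.7
eef_pos: [497.3, -218.8, 100.7]
orientation: [180.0, 0.0, 99.6]
wrist_force: [1.6, 0.1, 2.0]
grip_width: 15.5
finger_force: 40.3
[ 1.16601111 -0.4378719   1.08397833] [ 0.02469735 -0.3279466   0.02604797]
```

View pics/s3.png

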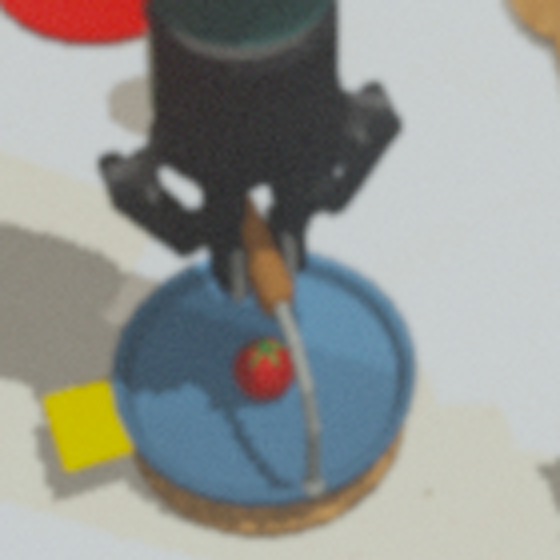

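The grip is held between the pads at (265,265), 15.5 mm apart, with the tomato still in the middle at (264,370). I'll lift gently.

```bash
python3 -m jog '{"slide":[[0,0,-0.002],[0,0,-0.006],[0,0,-0.014],[0,0,-0.025],[0,0,-0.038],[0,0,-0.053],[0,0,-0.07],[0,0,-0.087],[0,0,-0.104],[0,0,-0.121],[0,0,-0.138],[0,0,-0.153],[0,0,-0.167],[0,0,-0.179],[0,0,-0.188],[0,0,-0.195],[0,0,-0.199],[0,0,-0.2],[0,0,-0.2],[0,0,-0.2]],"rot":[[0,0,0],[0,0,0],[0,0,0],[0,0,0],[0,0,0],[0,0,0],[0,0,0],[0,0,0],[0,0,0],[0,0,0],[0,0,0],[0,0,0],[0,0,0],[0,0,0],[0,0,0],[0,0,0],[0,0,0],[0,0,0],[0,0,0],[0,0,0]],"grip":[1,1,1,1,1,1,1,1,1,1,1,1,1,1,1,1,1,1,1,1]}'
python3 -m jog '{"slide":[[0,0,0],[0,0,0],[0,0,0],[0,0,0],[0,0,0]],"rot":[[0,0,0],[0,0,0],[0,0,0],[0,0,0],[0,0,0]],"grip":[1,1,1,1,1]}'
python3 - <<'E'
from h import *
import cv2
a=ctrl.snapshot("side")[:,:,::-1];cv2.imwrite("pics/s4.png",cv2.resize(a[150:410,150:350],None,fx=2.3,fy=2.3,interpolation=cv2.INTER_CUBIC))
s=ctrl.read_state();print(s["wrist_force"],s["wrist_torque"])
E
```

```text
clock: 7.75
eef_pos: [496.8, -218.6, 180.3]
orientation: [-180.0, -0.0, 99.6]
wrist_force: [1.1, 0.1, -3.1]
grip_width: 15.2
finger_force: 39.7
clock: 8.25
eef_pos: [497.0, -218.6, 180.5]
orientation: [-180.0, -0.0, 99.6]
wrist_force: [0.0, 0.2, -3.2]
grip_width: 15.6
finger_force: 39.7
[-0.04119992 -1.02328245 -2.32438494] [-0.00284464  0.04563421 -0.01408844]
```

View pics/s4.png

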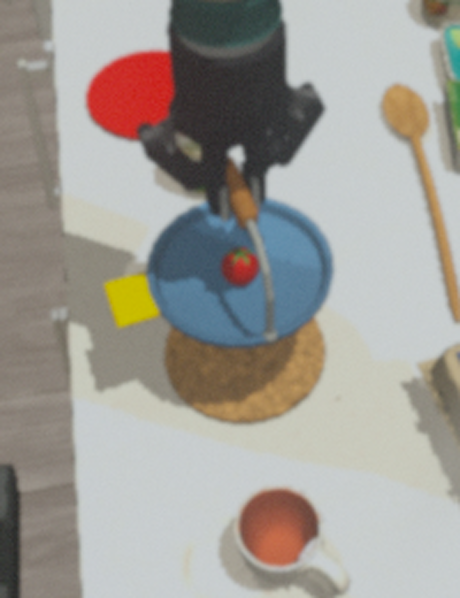

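The dish is lifted level above the cork stand, with the tomato in the middle at (240,267) and the lip at (132,300). The turn is about +82° about the vertical, in three smooth parts.

```bash
python3 -m jog '{"slide":[[0,0,0],[0,0,0],[0,0,0],[0,0,0],[0,0,0],[0,0,0],[0,0,0],[0,0,0],[0,0,0],[0,0,0],[0,0,0],[0,0,0],[0,0,0],[0,0,0],[0,0,0],[0,0,0]],"rot":[[0,0,-0.01],[0,0,-0.04],[0,0,-0.1],[0,0,-0.18],[0,0,-0.27],[0,0,-0.37],[0,0,-0.47],[0,0,-0.57],[0,0,-0.67],[0,0,-0.76],[0,0,-0.84],[0,0,-0.9],[0,0,-0.94],[0,0,-0.95],[0,0,-0.95],[0,0,-0.95]],"grip":[1,1,1,1,1,1,1,1,1,1,1,1,1,1,1,1]}'
python3 -m jog '{"slide":[[0,0,0],[0,0,0],[0,0,0],[0,0,0],[0,0,0],[0,0,0],[0,0,0],[0,0,0],[0,0,0],[0,0,0],[0,0,0],[0,0,0],[0,0,0],[0,0,0],[0,0,0],[0,0,0]],"rot":[[0,0,-0.01],[0,0,-0.04],[0,0,-0.1],[0,0,-0.18],[0,0,-0.27],[0,0,-0.37],[0,0,-0.47],[0,0,-0.57],[0,0,-0.67],[0,0,-0.76],[0,0,-0.84],[0,0,-0.9],[0,0,-0.94],[0,0,-0.95],[0,0,-0.95],[0,0,-0.95]],"grip":[1,1,1,1,1,1,1,1,1,1,1,1,1,1,1,1]}'
python3 -m jog '{"slide":[[0,0,0],[0,0,0],[0,0,0],[0,0,0],[0,0,0],[0,0,0],[0,0,0],[0,0,0],[0,0,0],[0,0,0],[0,0,0],[0,0,0],[0,0,0],[0,0,0],[0,0,0],[0,0,0],[0,0,0],[0,0,0],[0,0,0],[0,0,0]],"rot":[[0,0,-0.01],[0,0,-0.04],[0,0,-0.1],[0,0,-0.18],[0,0,-0.27],[0,0,-0.37],[0,0,-0.47],[0,0,-0.57],[0,0,-0.67],[0,0,-0.76],[0,0,-0.84],[0,0,-0.9],[0,0,-0.94],[0,0,-0.96],[0,0,-0.96],[0,0,-0.96],[0,0,-0.96],[0,0,-0.96],[0,0,-0.96],[0,0,-0.96]],"grip":[1,1,1,1,1,1,1,1,1,1,1,1,1,1,1,1,1,1,1,1]}'
python3 - <<'E'
from h import *
import cv2
a=ctrl.snapshot("side")[:,:,::-1];cv2.imwrite("pics/s5.png",cv2.resize(a[150:410,150:350],None,fx=2.3,fy=2.3,interpolation=cv2.INTER_CUBIC))
E
```

```text
clock: 9.9
eef_pos: [497.0, -218.6, 180.5]
orientation: [-180.0, -0.0, 126.8]
wrist_force: [-0.4, -0.1, -2.2]
grip_width: 15.2
finger_force: 39.7
clock: 11.5
eef_pos: [497.0, -218.7, 180.5]
orientation: [-180.0, 0.0, 154.1]
wrist_force: [-0.7, -0.4, -3.6]
grip_width: 15.6
finger_force: 39.7
clock: 13.5
eef_pos: [497.0, -218.7, 180.5]
orientation: [180.0, -0.0, -178.4]
wrist_force: [0.1, 0.2, -2.7]
grip_width: 15.1
finger_force: 39.7
```

View pics/s5.png

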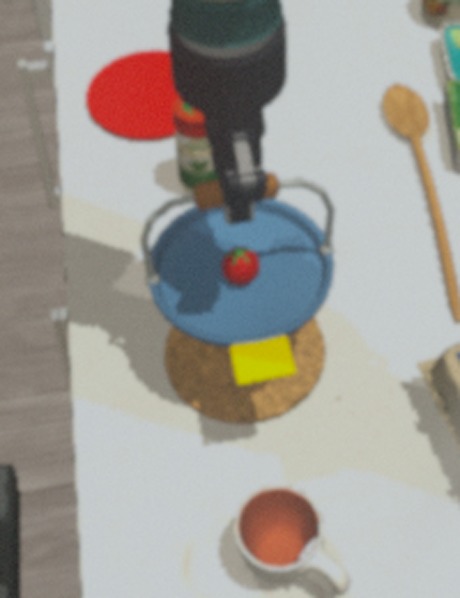

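The lip at (265,362) now points at the cup at (280,530). The tomato is at (240,267), the same pixel as before the turn, and the dish is level and still over the stand. I'm handing in.

```bash
python3 -c "
from cell import ctrl
print(ctrl.finish_job())"
```

```text
the job is handed in; nothing more can be done
None
```

The job is handed in (no verdict was returned): the gripper is holding the dish level and still about 8 cm above its stand, with the lip turned to the cup and the tomato in the middle, and nothing else was touched.

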